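# Turn a thin-walled brush pot in a sliding-jaw clamp

## Robot

A 6-joint arm with a two-finger parallel gripper is mounted at the origin on the work surface. World frame = base frame: x ahead of the robot, y to its left, z up, the work surface at z = 0. Lengths are in m, angles in rad, forces in N, time in s.
With the tool pointing down it reaches from about 0.35 to 1 m from the base axis. Payload 7.1 kg.
Tool frame: the origin (TCP) lies between the finger pads; the fingertips stand 22 mm ahead of it and the grasp point (between the pads) lies 3 mm ahead of it; z points along the fingers, y is the line along which they close (so a half turn about z gives the same grasp; the last joint's range is limited). The gripper opens to 85 mm and grips with 20 to 120 N. Pads are 22 mm wide; open, the fingers measure 114 mm over their backs; the gripper's body (76 mm by 85 mm) begins 54 mm behind the grasp point. The pads swing forward as they close: fully open they stand 13 mm farther back than shut.
Start: joints at [-1.209, 0.423, 1.63, -0, 1.089, -0.019], TCP at [0.232, -0.58, 0.253] pointing down, gripper open.
Joint ranges: [-3, 3], [-0.9, 2.11], [0.09, 2.58], [-1.31, 4.45], [0.11, 2.69], [-2.54, 2.54]. Speed limits (rad/s): [2.39, 2.39, 3.01, 3.14, 3.14, 3.14].

## Interface

Orientations are given as a unit quaternion [w, x, y, z].
In Python, from cell import * gives the robot as it stands. The module is installed in compiled form; this text tells all that it offers.
- The arm moves only by the tool move_arm, never from a script. Its argument "deltas" is text: rows parted by semicolons, each of 7 numbers parted by spaces: the shift along the world's x, y, z as a fraction of full scale, then the turn, a rotation vector about the world's x, y, z as a fraction of full scale, then the opening, from 0 (shut) to 1 (fully open). A call has exactly 10 rows; each row is the pose to reach, as a shift and turn from the pose commanded when the call began, turning the shorter way round; what a row does not reach only later rows make up. Full scale, the value 1, is 200 mm for a shift and 360 degrees for a turn. A row lasts 1/8 s, in which the tool goes at most 62.5 mm and 10.7 degrees, less where a joint would pass 70% of its speed; a pose out of reach is approached as far as the arm can. A call with a number of a shift or a turn outside -1 to 1 is refused whole. A call with a gripper value outside its range is refused whole. The fingers move at their own pace and stop on an object; "force" is the grip in N (left out, the last holds). Time passes only in rows, so rows that repeat a pose let the fingers close, or fill a call up. It gives the time, the measured TCP pose, the force, the opening and the grip force at its end, in the units of the state.
- state(): the state, without advancing time (a new reading comes with each control period).
- camera(name): name is "scene" or "top" or "wrist"; returns the picture (400x640x3 uint8, red, green, blue); there is no depth.
- get_calibration(name): a dict with "K" (3x3 intrinsics, pixels), "k1" (the pictures are not rectified: a ray, as slopes to the right and down, at radius r is drawn at 1 + k1 r^2 times it, then the intrinsics apply), "cam_to_world" (4x4, takes a point from camera to world coordinates); the wrist camera has in their place "T_tool_cam" (4x4, takes a point from camera to tool coordinates, whose origin is the TCP and whose axes are the flange's). Camera axes: x right, y down, z forward; pixel columns grow to the right and rows downward; lengths in m; the calibration is good to about 2 mm. A picture is of the moment at which its call begins: read the wrist's pose just before it. get_calibration takes no time and is no camera call.
- sign_off(): hands the job in; it is judged then, once.
The state is a dict: "time_s": time; "q": joint angles; "joint_vel": joint speeds; "joint_torque": joint torques, N m; "tcp_pos": TCP position; "eef_rot": TCP orientation; "force": force on the tool from outside, world axes, zero at the start; "ft_torque": the same for the moment, N m; "grip_width": opening from 0.0 (shut) to 1.0 (fully open); "grasp_force": force on a finger pad.
Only numpy, scipy, OpenCV 4.12 (cv2) and the standard library are available. Lean on these libraries where they do the work, as an engineer would, in place of code of your own. Each camera call takes 0.05 s, during which the arm holds its last target. There are 200 camera calls.

## Task

The two narrow sides of the thin-walled wooden brush pot in the bench clamp are finished, and the two broad sides are next, but the jaws cover them. Slide the jaw back, give the pot a quarter turn and stand it flat on the clamp's bed again with its narrow sides facing the jaws, then slide the jaw up until it holds the pot lightly: the sprung plate should give a few millimetres but not be pushed all the way home. The pot cracks easily, so grip it with a light hand, set it softly on the bed and never squeeze or press it hard; leave the things lying around where they are.

Things in the scene. Friction and masses are not known exactly. Their poses are not given: they have to be found in the camera images.
- pot: Open brush pot of thin pale wood: 62 mm along its x, 46 along its y, 92 tall, about 0.13 kg. Origin: centre of the underside, z up. Narrow sides (facing its +-x): finished burnt feather ornament; broad sides (+-y): bare. It starts with its x along the clamp's x, broad sides in the jaws. It cracks above 90 N from the fingers (both pads added) or 40 N from the clamp (jaws and bed added).
- pot_rim (a point): Centre of the pot's open mouth, 92 mm above its underside. The walls are 4 mm thick, the foot is solid up to 14 mm. The fingers can take the pot from above on any of its sides, higher than 40 mm over its underside, where they clear the jaws.
- clamp: Low metal bench clamp, fixed to the bench. Origin: centre of the bed's underside, z up; its y runs along the slide, from the movable jaw to the fixed head. Bed 120 mm (x) by 220 mm (y), 12 thick: the pot stands on it at z = 12. Head at y = 90 to 108, 110 wide, top at z = 52; tail bar at the -y end, top at 38. Two 9 mm guide rods along y at x = +-42, axis at z = 24.
- clamp_plate (a joint): Sprung cork-faced pressure plate in front of the fixed head, 86 mm wide, z = 16 to 50 mm. Value: how far it is pushed in towards the clamp's +y, 0 to 0.008 m. At 0 its face stands at clamp y = 73 mm. It pushes back with 2 N at first and 0.75 N more per mm, 8 N when home on its stop.
- clamp_jaw (a joint): Movable jaw, cork-faced, 108 mm wide, 24 thick, top at z = 52 mm. Value: gap in m from its face to the face of the plate at rest (jaw face at clamp y = 73 mm minus this); 0 shut, 0.080 fully back (towards -y). Steady drag of 9 N, stays where left, no lock; starts near 0.044. With 62 mm of pot in it and the plate pushed in by c it reads 0.062 - c.
- clamp_knob (a point): Middle of the round upright wooden knob that moves the jaw: 26 mm in diameter from z = 46 to 64 mm (ends at 38 and 70), on the jaw's low carriage (60 mm wide, top at z = 29), 55 mm behind the jaw's face; at clamp x = 0, z = 55 mm, y = 18 mm minus the jaw's value. Pinch it from above across the slide (along the clamp's x).
- jar: Glass jar with a steel lid, 68 mm in diameter, 115 mm tall, standing to one side; leave it. Origin: centre of its underside.
- brush_cup: White ceramic cup, 66 mm in diameter, 85 mm tall, with brushes standing in it up to 190 mm; leave it. Origin: centre of its underside.
- stone: Grey sharpening stone, 50 x 150 x 26 mm, lying beyond the clamp; leave it. Origin: centre of its underside, its y along its length.
- brush: Flat paste brush with a wooden handle, about 200 mm long, 25 mm high at most, lying left of the clamp's fixed head; leave it. Origin: underside, its x along its length.

How it is judged:
At the end, for the whole second after the job is handed in: The pot stands upright and still on the bed (within 3 mm, tilt under 0.05 rad), its x along the clamp's y either way round (within 0.06 rad), between the rods and jaws, the sprung plate pushed in by 1 to 7.5 mm; the other things within 30 mm of their starts (angle between the x axis of pot and the y axis of clamp, either way round below 0.06 rad and angle between pot's own z axis and vertical below 0.05 rad and z of pot in the frame of clamp between 0.01 and 0.015 m and y of pot in the frame of clamp between 0.035 and 0.052 m and x of pot in the frame of clamp between -0.02 and 0.02 m and value of joint clamp_plate between 0.001 and 0.0075 m and linear speed of pot below 0.01 m/s); the robot touches nothing.
It fails at once if the fingers squeeze the pot with more than 90 N in all (both pads added) (contact force between the fingers and pot above 90 N).
It fails at once if the clamp presses on the pot with more than 40 N in all, between its jaws or in setting down (contact force between clamp and pot above 40 N).
It fails at once if one of the things lying around (jar, brush cup, stone, brush) is moved by more than 30 mm (distance of any of jar, brush_cup, stone, brush from where it was at the start of the episode above 0.03 m).
It also fails if it takes over 67 s, if anything falls off the work surface, if the arm or the gripper's body presses on something with over 40 N, if the wrist force passes 120 N, or if a joint passes its speed limit or range.

## Working session

There is one attempt and no reset: what is moved stays moved. The work goes in short steps, Python scripts to look and compute and a tool call to move; the robot and the scene stay as the last step left them, time stands still between calls to the robot, and variables do not carry over. Pictures are saved under pics/ and viewed, at most 10 in all, crops included, and the job is handed in when it is done.

Besides the shell and the picture viewer there is one more tool, called as name(argument=value, ...) on one line, values as JSON. move_arm: Moves the arm, as the interface text tells. Its arguments: {"type":"object","properties":{"deltas":{"type":"string"},"force":{"type":"number"}},"required":["deltas"]}

```bash
mkdir -p pics
python3 - <<'E'
from cell import *
import cv2,numpy as np
for n in("scene","top"):
    c=get_calibration(n);print(n,np.round(c["K"],1).tolist(),c["k1"],np.round(c["cam_to_world"],3).tolist())
    cv2.imwrite(f"pics/{n}0.png",camera(n)[:,:,::-1])
print(np.round(get_calibration("wrist")["T_tool_cam"],3).tolist())
s=state();print(s)
E
```

```text
scene [[369.4, 0.0, 320.6], [0.0, 369.4, 200.0], [0.0, 0.0, 1.0]] -0.008888933061361471 [[-0.874, 0.376, -0.308, 0.964], [0.486, 0.687, -0.54, 0.641], [0.009, -0.621, -0.783, 1.005], [0.0, 0.0, 0.0, 1.0]]
top [[400.7, 0.0, 320.4], [0.0, 400.7, 205.8], [0.0, 0.0, 1.0]] -0.01897025231901302 [[0.025, -0.988, 0.154, 0.424], [-1.0, -0.023, 0.014, -0.007], [-0.01, -0.155, -0.988, 1.073], [0.0, 0.0, 0.0, 1.0]]
[[0.001, -0.963, -0.271, 0.07], [1.0, 0.001, 0.001, -0.0], [-0.0, -0.271, 0.963, -0.122], [0.0, 0.0, 0.0, 1.0]]
{'time_s': 0.1, 'q': array([-1.20901578e+00,  4.23779041e-01,  1.63061203e+00, -8.40286631e-06,
        1.08860619e+00, -1.89678836e-02]), 'joint_vel': array([ 0.00052823, -0.00180068, -0.00221015,  0.00040469, -0.0008642 ,
        0.0004752 ]), 'joint_torque': array([-1.69195100e-03, -5.58426619e+01, -2.82447320e+01, -1.54757286e-04,
        3.01064887e-03, -2.62431212e-05]), 'tcp_pos': array([ 0.23213529, -0.57978969,  0.25261488]), 'eef_rot': array([-6.91380590e-04,  9.81932881e-01,  1.89228234e-01, -1.23457761e-04]), 'force': array([0.13935713, 0.2722058 , 0.54184356]), 'ft_torque': array([ 0.03887285, -0.00893047, -0.00011446]), 'grasp_force': 0.0, 'grip_width': 1.0002743467303536}
```

View pics/top0.png

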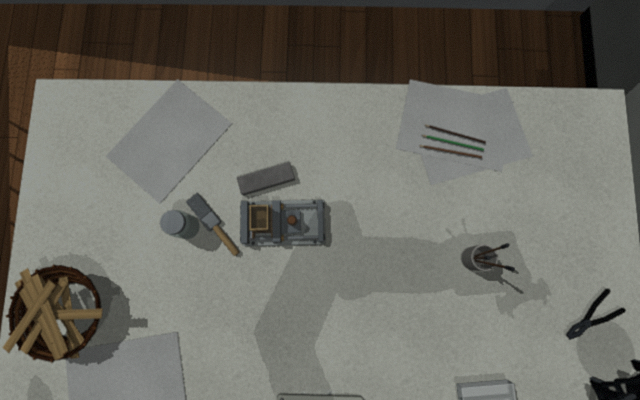

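View pics/scene0.png

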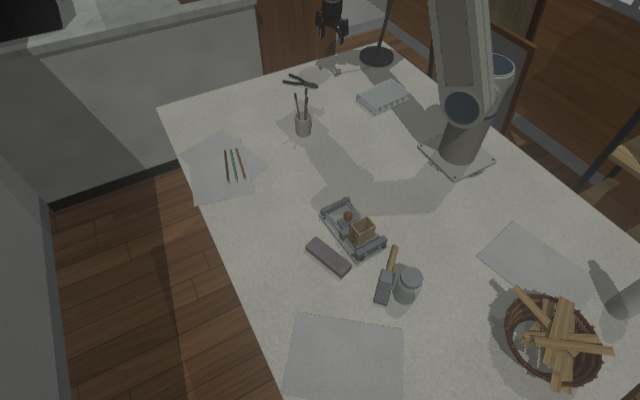

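The top view shows the clamp at about (285,222), with the pot mouth at (260,217), knob at (292,220), stone at (267,178), brush at (215,225), jar at (180,223) and brush cup at (482,258). Next I'll enlarge the clamp area.

```bash
cat > h.py <<'E'
from cell import *
import cv2,numpy as np
from scipy.spatial.transform import Rotation as R
def ray(n,px,M=None):
    c=get_calibration(n);d=np.array([c["k1"],0,0,0,0.]) if 0 else np.array([c["k1"],0,0,0,0],float)
    K=np.array(c["K"],float)
    u=cv2.undistortPoints(np.array(px,float).reshape(-1,1,2),K,d).reshape(-1,2)
    T=np.array(c["cam_to_world"]) if M is None else M
    return T[:3,3],np.c_[u,np.ones(len(u))]@T[:3,:3].T
def onz(n,px,z,M=None):
    o,d=ray(n,px,M);return o+d*((z-o[2])/d[:,2:3])
def wristM():
    s=state();q=s["eef_rot"];T=np.eye(4);T[:3,:3]=R.from_quat(np.r_[q[1:],q[0]]).as_matrix();T[:3,3]=s["tcp_pos"]
    return T@np.array(get_calibration("wrist")["T_tool_cam"])
E
python3 - <<'E'
from h import *
i=cv2.imread("pics/top0.png")
cv2.imwrite("pics/top0c.png",cv2.resize(i[190:255,230:335],None,fx=7,fy=7,interpolation=cv2.INTER_CUBIC))
print(onz("top",[[260,217]],.104),onz("top",[[292,219]],.065),onz("top",[[180,217],[482,250]],.1))
E
```

```text
[[0.54398885 0.15386032 0.104     ]] [[0.54564333 0.07879665 0.065     ]] [[ 0.53978959  0.35198062  0.1       ]
 [ 0.47681365 -0.38546485  0.1       ]]
```

View pics/top0c.png

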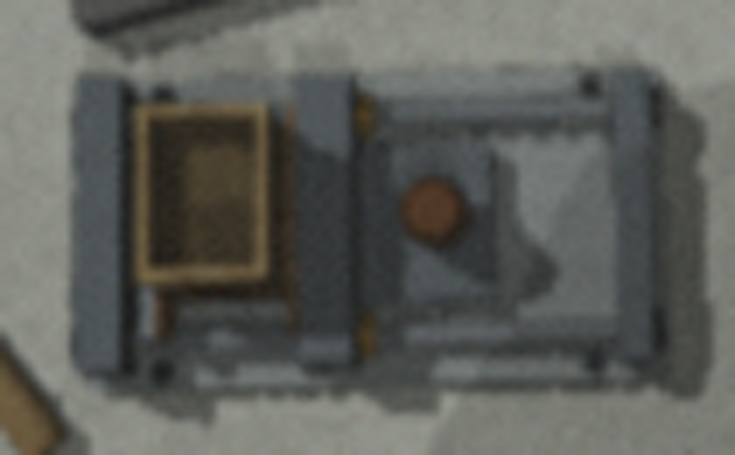

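The crop shows the pot mouth spanning (135,103)–(270,285), knob top at (434,211), head's outer edge at x≈75, jaw face at x≈298 and tail at x≈660. The clamp is nearly aligned with world y.

Run:
```python
from h import *
def f(p,z): return onz("top",(np.array(p,float)+.5)/7+[229.5,189.5],z)[:,:2]
pot=f([[135,103],[270,103],[270,282],[135,285]],.104);print("pot",pot.round(4).tolist(),pot.mean(0))
k=f([[434,211]],.07);print("knob",k)
j=f([[298,75],[298,362]],.052);h=f([[75,75],[75,375],[125,75],[125,375]],.052);t=f([[660,70],[658,358]],.038)
print("jaw",j,"head",h,"tail",t)
for a in (pot[3]-pot[0],pot[2]-pot[1],pot[0]-pot[1],pot[3]-pot[2],j[1]-j[0],h[1]-h[0],t[1]-t[0]): print(np.linalg.norm(a),np.degrees(np.arctan2(*a[::-1])))
```

```text
pot [[0.5748, 0.1828], [0.5759, 0.1354], [0.513, 0.1325], [0.5108, 0.1794]] [0.54361974 0.15753014]
knob [[0.5432004  0.07938995]]
jaw [[0.59474324 0.13307339]
 [0.48887279 0.1284885 ]] head [[0.59284211 0.21578071]
 [0.48214109 0.20963207]
 [0.59326859 0.19721348]
 [0.48259514 0.1913707 ]] tail [[ 0.60211099 -0.00060323]
 [ 0.49446705 -0.00239544]]
0.06401832279393346 -177.00517284882596
0.06291245519002549 -177.42983287600137
0.04744524630176585 91.32642545808986
0.04695964586948151 92.66079399244258
0.10596968081889972 -177.5202604873496
0.11087164146909542 -176.82089832910086
0.10765885351743347 -179.04614756010028
```

move_arm(deltas="0.1 0.22 0 0 0 0.012 1; 0.2 0.44 0 0 0 0.024 1; 0.3 0.66 0 0 0 0.037 1; 0.4 0.88 0 0 0 0.05 1; 0.4 0.88 0 0 0 0.05 1; 0.4 0.88 0 0 0 0.05 1; 0.4 0.88 0 0 0 0.05 1; 0.4 0.88 0 0 0 0.05 1; 0.4 0.88 0 0 0 0.05 1; 0.4 0.88 0 0 0 0.05 1")

```text
time_s: 1.35
tcp_pos: [0.3121, -0.4044, 0.2533]
eef_rot: [-0.0, 0.94, 0.34, -0.0]
force: [0.0, 0.5, 0.0]
grip_width: 1.002
grasp_force: 0.0
```

move_arm(deltas="0.04 0.09 0 0 0 0.005 1; 0.08 0.18 0 0 0 0.01 1; 0.12 0.27 0 0 0 0.015 1; 0.16 0.36 0 0 0 0.02 1; 0.2 0.45 0 0 0 0.025 1; 0.24 0.54 0 0 0 0.03 1; 0.28 0.63 0 0 0 0.035 1; 0.32 0.72 0 0 0 0.04 1; 0.36 0.8 0 0 0 0.045 1; 0.4 0.88 0 0 0 0.05 1")

```text
time_s: 2.6
tcp_pos: [0.3927, -0.2264, 0.2534]
eef_rot: [0.0, 0.875, 0.485, 0.0]
force: [-0.4, -0.2, -0.4]
grip_width: 1.003
grasp_force: 0.0
```

move_arm(deltas="0.04 0.09 0 0 0 0.005 1; 0.08 0.18 0 0 0 0.01 1; 0.12 0.27 0 0 0 0.015 1; 0.16 0.36 0 0 0 0.02 1; 0.2 0.45 0 0 0 0.025 1; 0.24 0.54 0 0 0 0.03 1; 0.28 0.63 0 0 0 0.035 1; 0.32 0.72 0 0 0 0.04 1; 0.36 0.8 0 0 0 0.045 1; 0.4 0.88 0 0 0 0.05 1")

```text
time_s: 3.85
tcp_pos: [0.4726, -0.0508, 0.2534]
eef_rot: [0.0, 0.788, 0.615, 0.0]
force: [0.3, -1.2, 0.1]
grip_width: 1.002
grasp_force: 0.0
```

move_arm(deltas="0.04 0.09 0 0 0 0.005 1; 0.08 0.18 0 0 0 0.01 1; 0.12 0.27 0 0 0 0.015 1; 0.16 0.36 0 0 0 0.02 1; 0.2 0.45 0 0 0 0.025 1; 0.24 0.54 0 0 0 0.03 1; 0.28 0.63 0 0 0 0.035 1; 0.32 0.72 0 0 0 0.04 1; 0.36 0.8 0 0 0 0.045 1; 0.36 0.82 0 0 0 0.0464 1")

```text
time_s: 5.1
tcp_pos: [0.5449, 0.1129, 0.2532]
eef_rot: [0.0, 0.691, 0.723, 0.0]
force: [-0.5, -0.6, 0.2]
grip_width: 0.998
grasp_force: 0.0
```

Run:
```python
from h import *
s=state();print(s["time_s"],s["tcp_pos"],s["eef_rot"],s["q"].round(2))
M=wristM();np.save("M1.npy",M);print(get_calibration("wrist")["K"],get_calibration("wrist")["k1"])
cv2.imwrite("pics/w1.png",camera("wrist")[:,:,::-1])
```

```text
5.1 [0.54485028 0.11288326 0.2532416 ] [6.31484251e-05 6.90673817e-01 7.23166420e-01 6.43563027e-05] [ 0.18  0.32  1.78 -0.    1.04  0.14]
[[351.69185163   0.         312.53209827]
 [  0.         351.69185163 202.57481752]
 [  0.           0.           1.        ]] -0.062466594349039554
```

View pics/w1.png

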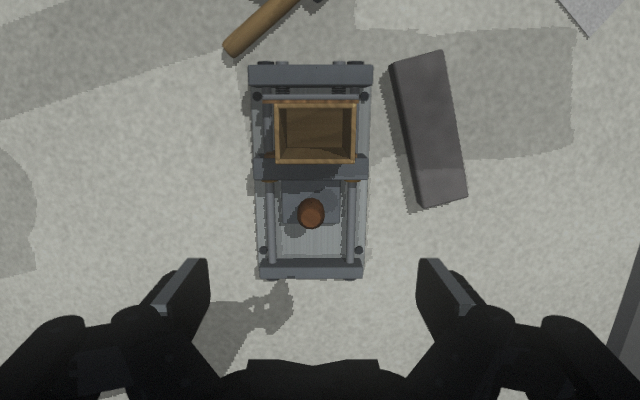

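The wrist view shows the clamp square to the image: pot rim corners at (272,100), (358,100), (356,163) and (275,163), the knob at about (312,212), and the head's top edge at y≈66. The stone, at (430,130), is clear of the clamp.

Run:
```python
from h import *
M=np.load("M1.npy");i=cv2.imread("pics/w1.png");hsv=cv2.cvtColor(i,cv2.COLOR_BGR2HSV)
f=lambda p,z:onz("wrist",p,z,M)[:,:2]
m=cv2.inRange(hsv,(5,90,60),(25,255,255));m[180:]=0;m[:90]=0
c=max(cv2.findContours(m,0,2)[0],key=cv2.contourArea);print("pot",cv2.boundingRect(c),cv2.minAreaRect(c))
a=cv2.approxPolyDP(cv2.convexHull(c),4,True)[:,0];print(a.tolist())
p=f(cv2.boxPoints(cv2.minAreaRect(c)),.104);print("rim box",p.round(4).tolist(),p.mean(0))
k=cv2.inRange(hsv,(0,90,30),(20,255,255));k[:190]=0;k[235:]=0;k[:,:290]=0;k[:,335:]=0
c=max(cv2.findContours(k,0,2)[0],key=cv2.contourArea);print("knob",cv2.boundingRect(c),cv2.minEnclosingCircle(c),hsv[212,312])
x,y,w,h=cv2.boundingRect(c);print(f([[x+w/2,y+h/2]],.055), "cam",M[:3,3])
h=f([[248.5,66],[373,66],[257,278],[362,278]],.052);h[2:]=f([[257,278],[362,278]],.026);print("head",h)
for a,b in((0,1),(2,3)):print(np.degrees(np.arctan2(*(h[b]-h[a])[::-1])))
l=f([[257,278],[362,278]],.0);print(l)
```

```text
pot (263, 100, 96, 64) ((310.5, 131.5), (63.0, 95.0), 90.0)
[[358, 100], [353, 163], [276, 163], [270, 157], [263, 100]]
rim box [[0.506, 0.1834], [0.5767, 0.1867], [0.5804, 0.1394], [0.5066, 0.136]] [0.54240338 0.16136345]
knob (298, 198, 26, 30) ((310.73748779296875, 212.72500610351562), 14.897900581359863) [ 12 134  97]
[[0.54627156 0.08159425]] cam [0.54277386 0.18227861 0.37521716]
head [[ 4.85867904e-01  2.11828180e-01]
 [ 5.94031369e-01  2.16890493e-01]
 [ 4.90503288e-01 -5.43342953e-03]
 [ 6.06225606e-01 -1.14868692e-05]]
2.6796262504292687
2.6825198460181165
[[ 0.48661163 -0.01940901]
 [ 0.61094973 -0.01358339]]
```

move_arm(deltas="0 -0.08 -0.05 0 0 0 1; 0 -0.16 -0.15 0 0 0 1; 0 -0.16 -0.3 0 0 0 1; 0 -0.16 -0.45 0 0 0 1; 0 -0.16 -0.6 0 0 0 1; 0 -0.16 -0.72 0 0 0 1; 0 -0.16 -0.82 0 0 0 1; 0 -0.16 -0.9 0 0 0 1; 0 -0.16 -0.95 0 0 0 1; 0 -0.16 -0.96 0 0 0 1")

```text
time_s: 6.4
tcp_pos: [0.544, 0.0794, 0.0608]
eef_rot: [-0.0, 0.691, 0.722, -0.0]
force: [0.8, -0.0, 0.1]
grip_width: 1.004
grasp_force: 0.0
```

move_arm(deltas="0 0 0 0 0 0 0.6; 0 0 0 0 0 0 0.5; 0 0 0 0 0 0 0.4; 0 0 0 0 0 0 0.3; 0 0 0 0 0 0 0.2; 0 0 0 0 0 0 0.1; 0 0 0 0 0 0 0; 0 0 0 0 0 0 0; 0 0 0 0 0 0 0; 0 0 0 0 0 0 0", force=40)

```text
time_s: 7.65
tcp_pos: [0.5444, 0.0799, 0.0619]
eef_rot: [0.0, 0.691, 0.723, 0.0]
force: [-1.6, -0.2, 4.9]
grip_width: 0.284
grasp_force: 39.0
```

move_arm(deltas="0 -0.02 0 0 0 0 0; 0 -0.04 0 0 0 0 0; 0 -0.06 0 0 0 0 0; 0.002 -0.08 0 0 0 0 0; 0.004 -0.1 0 0 0 0 0; 0.005 -0.12 0 0 0 0 0; 0.006 -0.14 0 0 0 0 0; 0.007 -0.155 0 0 0 0 0; 0.008 -0.165 0 0 0 0 0; 0.008 -0.165 0 0 0 0 0")

```text
time_s: 8.9
tcp_pos: [0.5459, 0.0478, 0.0619]
eef_rot: [-0.0, 0.691, 0.722, 0.001]
force: [-1.1, 6.5, 5.4]
grip_width: 0.288
grasp_force: 39.3
```

move_arm(deltas="0 0 0 0 0 0 0.5; 0 0 0 0 0 0 1; 0 0 0 0 0 0 1; 0 0 0.05 0 0 0 1; 0 0 0.2 0 0 0 1; 0 0 0.4 0 0 0 1; 0 0.1 0.6 0 0 0 1; 0 0.2 0.8 0 0 0 1; 0 0.25 0.95 0 0 0 1; 0 0.25 0.95 0 0 0 1")

```text
time_s: 10.15
tcp_pos: [0.5473, 0.0976, 0.2545]
eef_rot: [0.002, 0.691, 0.723, 0.002]
force: [0.6, 0.1, -1.0]
grip_width: 0.999
grasp_force: 0.0
```

Run:
```python
from h import *
M=wristM();np.save("M2.npy",M);print(state()["tcp_pos"],state()["eef_rot"])
i=camera("wrist")[:,:,::-1];cv2.imwrite("pics/w2.png",i)
cv2.imwrite("pics/w2c.png",cv2.resize(i[40:310,220:400],None,fx=2.2,fy=2.2,interpolation=cv2.INTER_CUBIC))
```

```text
[0.54732227 0.09759259 0.25453522] [0.00179374 0.69099638 0.72285219 0.00234439]
```

View pics/w2c.png

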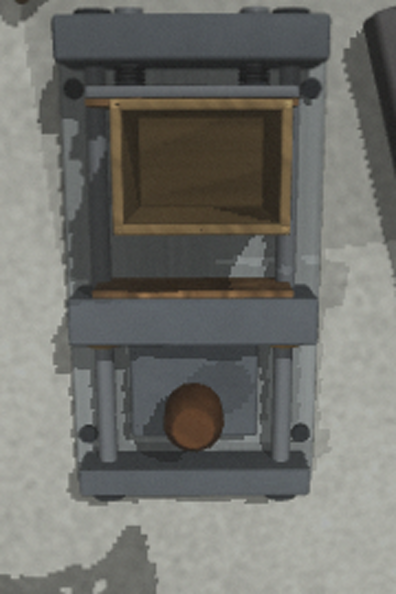

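The crop shows the jaw well back and the pot free: its rim corners are at (110,98), (298,98), (292,235) and (113,235), slightly right of the clamp's midline. The knob is at (193,415).

Run:
```python
from h import *
M=np.load("M2.npy")
f=lambda p,z:onz("wrist",(np.array(p,float)+.5)/2.2+[219.5,39.5],z,M)[:,:2]
p=f([[110,98],[298,98],[292,235],[113,235]],.104);print(p.round(4).tolist(),p.mean(0))
for a,b in((0,1),(3,2)):print(np.linalg.norm(p[b]-p[a]),np.degrees(np.arctan2(*(p[b]-p[a])[::-1])))
h=f([[53,15],[330,15],[70,300],[318,300]],.052);print("head top, jaw face",h,h[:2].mean(0),h[2:].mean(0))
print("knob",f([[193,432]],.07), state()["tcp_pos"],state()["eef_rot"])
```

```text
[[0.5141, 0.1798], [0.5773, 0.1827], [0.5787, 0.1366], [0.5159, 0.1338]] [0.54647469 0.15821442]
0.0633200068276764 2.656619823199968
0.06284212551710502 2.592532578128103
head top, jaw face [[0.48523824 0.21277493]
 [0.59384071 0.21778472]
 [0.49245759 0.09897063]
 [0.59837663 0.10369968]] [0.53953947 0.21527982] [0.54541711 0.10133515]
knob [[0.54733127 0.04813993]] [0.54628603 0.09701376 0.25268761] [0.00087028 0.69116417 0.72269651 0.00104685]
```

move_arm(deltas="0 0.15 -0.03 0 0 0 1; 0 0.305 -0.1 0 0 0 1; 0 0.305 -0.22 0 0 0 1; 0 0.305 -0.37 0 0 0 1; 0 0.305 -0.5 0 0 0 1; 0 0.305 -0.62 0 0 0 1; 0 0.305 -0.72 0 0 0 1; 0 0.305 -0.8 0 0 0 1; 0 0.305 -0.85 0 0 0 1; 0 0.305 -0.85 0 0 0 1", force=20)

```text
time_s: 11.45
tcp_pos: [0.5454, 0.1575, 0.0805]
eef_rot: [-0.0, 0.691, 0.722, -0.001]
force: [-0.2, 0.5, 0.5]
grip_width: 0.999
grasp_force: 0.0
```

move_arm(deltas="0 0 0 0 0 0 0.95; 0 0 0 0 0 0 0.9; 0 0 0 0 0 0 0.85; 0 0 0 0 0 0 0.8; 0 0 0 0 0 0 0.76; 0 0 0 0 0 0 0.73; 0 0 0 0 0 0 0.7; 0 0 0 0 0 0 0.65; 0 0 0 0 0 0 0.6; 0 0 0 0 0 0 0.6", force=20)

```text
time_s: 12.7
tcp_pos: [0.5457, 0.1577, 0.0813]
eef_rot: [-0.0, 0.691, 0.722, -0.0]
force: [-2.3, -0.6, 3.9]
grip_width: 0.724
grasp_force: 22.1
```

move_arm(deltas="0 0 0.02 0 0 0 0.6; 0 0 0.06 0 0 0 0.6; 0 0 0.11 0 0 0 0.6; 0 0 0.16 0 0 0 0.6; 0 0 0.22 0 0 0 0.6; 0 0 0.28 0 0 0 0.6; 0 -0.02 0.32 0 0 0 0.6; 0 -0.04 0.34 0 0 0 0.6; -0.01 -0.07 0.34 0 0 0 0.6; -0.01 -0.07 0.34 0 0 0 0.6")

```text
time_s: 13.95
tcp_pos: [0.5434, 0.1431, 0.1489]
eef_rot: [-0.0, 0.692, 0.722, -0.001]
force: [0.4, -0.3, -0.6]
grip_width: 0.721
grasp_force: 22.3
```

move_arm(deltas="0 0 0 0 0 0.02 0.6; 0 0 0 0 0 0.05 0.6; 0 0 0 0 0 0.08 0.6; 0 0 0 0 0 0.11 0.6; 0 0 0 0 0 0.14 0.6; 0 0 0 0 0 0.17 0.6; 0 0 0 0 0 0.2 0.6; 0 0 0 0 0 0.225 0.6; 0 0 0 0 0 0.24 0.6; 0 0 0 0 0 0.25 0.6")

```text
time_s: 15.2
tcp_pos: [0.5436, 0.1437, 0.1488]
eef_rot: [-0.0, -0.023, 1.0, -0.0]
force: [-0.4, -0.5, -0.7]
grip_width: 0.721
grasp_force: 22.2
```

Run:
```python
from h import *
M=wristM();s=state();print(s["time_s"],s["tcp_pos"],s["eef_rot"],s["q"].round(2),s["force"],s["grip_width"])
a=camera("wrist")[:,:,::-1];b=camera("top")[190:255,230:335,::-1]
b=cv2.resize(b,(640,396),interpolation=cv2.INTER_CUBIC);c=cv2.resize(a[40:360,140:500],(450,396))
cv2.imwrite("pics/h.png",np.hstack([b[:,:349],c]))
```

```text
15.2 [0.54361164 0.14373255 0.14879096] [-4.67145651e-04 -2.31782046e-02  9.99731237e-01 -7.79343148e-05] [ 0.24  0.48  1.84  0.    0.83 -1.38] [-0.35185268 -0.48053625 -0.66410944] 0.7213806483919842
```

View pics/h.png

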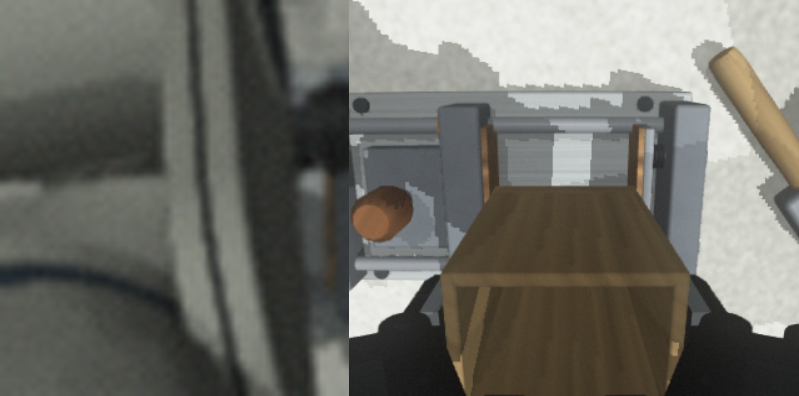

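The wrist view shows the turned pot held above the gap: its foot spans x≈495–632 in the crop and lies centred between jaw face (≈492) and plate (≈632). I'll lower it gently.

move_arm(deltas="0 0 -0.03 0 0 0 0.6; 0 0 -0.08 0 0 0 0.6; 0 0 -0.13 0 0 0 0.6; 0 0 -0.18 0 0 0 0.6; 0 0 -0.22 0 0 0 0.6; 0 0 -0.255 0 0 0 0.6; 0 0 -0.285 0 0 0 0.6; 0 0 -0.305 0 0 0 0.6; 0 0 -0.32 0 0 0 0.6; 0 0 -0.325 0 0 0 0.6")

```text
time_s: 16.55
tcp_pos: [0.5439, 0.1438, 0.0842]
eef_rot: [0.0, -0.022, 1.0, -0.0]
force: [0.9, 0.6, -2.1]
grip_width: 0.72
grasp_force: 22.2
```

move_arm(deltas="0 0 -0.001 0 0 0 0.6; 0 0 -0.002 0 0 0 0.6; 0 0 -0.003 0 0 0 0.6; 0 0 -0.004 0 0 0 0.6; 0 0 -0.006 0 0 0 0.6; 0 0 -0.008 0 0 0 0.6; 0 0 -0.01 0 0 0 0.6; 0 0 -0.012 0 0 0 0.6; 0 0 -0.014 0 0 0 0.6; 0 0 -0.014 0 0 0 0.6")

```text
time_s: 17.8
tcp_pos: [0.5439, 0.1438, 0.0815]
eef_rot: [-0.0, -0.022, 1.0, -0.0]
force: [-0.4, -0.8, -1.3]
grip_width: 0.727
grasp_force: 22.2
```

move_arm(deltas="0 0 -0.001 0 0 0 0.6; 0 0 -0.002 0 0 0 0.6; 0 0 -0.003 0 0 0 0.6; 0 0 -0.003 0 0 0 0.74; 0 0 -0.003 0 0 0 0.78; 0 0 -0.003 0 0 0 0.85; 0 0 -0.003 0 0 0 1; 0 0 -0.003 0 0 0 1; 0 0 -0.003 0 0 0 1; 0 0 -0.003 0 0 0 1")

```text
time_s: 19.05
tcp_pos: [0.5439, 0.1438, 0.0809]
eef_rot: [-0.0, -0.022, 1.0, -0.0]
force: [0.7, 0.3, -0.3]
grip_width: 0.998
grasp_force: 0.0
```

move_arm(deltas="0 0 0.03 0 0 0 1; 0 0 0.1 0 0 0 1; 0 0 0.2 0 0 0 1; 0 0 0.35 0 0 0 1; 0 0 0.5 0 0 0 1; 0 0 0.6 0 0 0 1; 0 0 0.7 0 0 0 1; 0 0 0.8 0 0 0 1; 0 0 0.85 0 0 0 1; 0 0 0.85 0 0 0 1")

```text
time_s: 20.3
tcp_pos: [0.5442, 0.1439, 0.252]
eef_rot: [0.001, -0.022, 1.0, 0.0]
force: [-0.9, 0.2, -0.8]
grip_width: 1.002
grasp_force: 0.0
```

move_arm(deltas="0 -0.02 0 0 0 -0.02 1; 0 -0.05 0 0 0 -0.05 1; 0 -0.08 0 0 0 -0.08 1; 0.01 -0.11 0 0 0 -0.11 1; 0.01 -0.14 0 0 0 -0.14 1; 0.01 -0.17 0 0 0 -0.17 1; 0.01 -0.2 0 0 0 -0.2 1; 0.01 -0.23 0 0 0 -0.225 1; 0.01 -0.23 0 0 0 -0.24 1; 0.01 -0.23 0 0 0 -0.25 1")

```text
time_s: 21.55
tcp_pos: [0.5453, 0.0976, 0.2499]
eef_rot: [-0.001, 0.692, 0.722, -0.001]
force: [-0.2, -0.2, -1.1]
grip_width: 1.003
grasp_force: 0.0
```

Run:
```python
from h import *
M=wristM();np.save("M3.npy",M);print(state()["tcp_pos"],state()["eef_rot"])
i=camera("wrist")[:,:,::-1];cv2.imwrite("pics/w3.png",i)
cv2.imwrite("pics/w3c.png",cv2.resize(i[40:310,220:400],None,fx=2.2,fy=2.2,interpolation=cv2.INTER_CUBIC))
```

```text
[0.54533297 0.09758233 0.24992108] [-5.54086069e-04  6.92341953e-01  7.21568989e-01 -7.11660655e-04]
```

View pics/w3c.png

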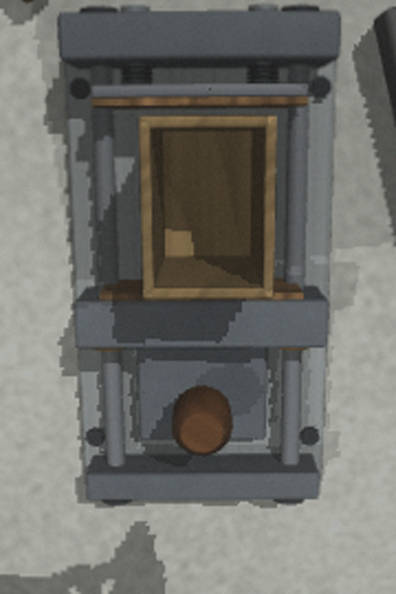

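The crop shows the pot standing square between plate and jaw, its narrow sides facing them; the rim spans (140,117)–(276,297) and the knob is at (202,420). Next: grip the knob and slide the jaw up.

move_arm(deltas="0 -0.12 -0.05 0 0 0 1; 0 -0.25 -0.15 0 0 0 1; 0 -0.25 -0.3 0 0 0 1; 0 -0.25 -0.45 0 0 0 1; 0 -0.25 -0.6 0 0 0 1; 0 -0.25 -0.72 0 0 0 1; 0 -0.25 -0.82 0 0 0 1; 0 -0.25 -0.9 0 0 0 1; 0 -0.25 -0.94 0 0 0 1; 0 -0.25 -0.95 0 0 0 1")

```text
time_s: 22.85
tcp_pos: [0.5458, 0.0478, 0.0606]
eef_rot: [-0.0, 0.691, 0.723, -0.0]
force: [0.1, 0.9, -0.6]
grip_width: 1.0
grasp_force: 0.0
```

move_arm(deltas="0 0 0 0 0 0 0.6; 0 0 0 0 0 0 0.5; 0 0 0 0 0 0 0.4; 0 0 0 0 0 0 0.3; 0 0 0 0 0 0 0.2; 0 0 0 0 0 0 0.1; 0 0 0 0 0 0 0; 0 0 0 0 0 0 0; 0 0 0 0 0 0 0; 0 0 0 0 0 0 0", force=40)

```text
time_s: 24.1
tcp_pos: [0.546, 0.0478, 0.0615]
eef_rot: [0.0, 0.691, 0.722, 0.0]
force: [-2.2, -0.7, 5.2]
grip_width: 0.287
grasp_force: 39.0
```

move_arm(deltas="0 0.006 0 0 0 0 0; 0 0.012 0 0 0 0 0; 0 0.018 0 0 0 0 0; 0 0.024 0 0 0 0 0; -0.001 0.03 0 0 0 0 0; -0.001 0.036 0 0 0 0 0; -0.002 0.042 0 0 0 0 0; -0.002 0.048 0 0 0 0 0; -0.003 0.054 0 0 0 0 0; -0.003 0.06 0 0 0 0 0")

```text
time_s: 25.35
tcp_pos: [0.5455, 0.0585, 0.0615]
eef_rot: [0.001, 0.691, 0.723, -0.0]
force: [-0.9, -10.2, 6.1]
grip_width: 0.284
grasp_force: 39.0
```

move_arm(deltas="0 0.002 0 0 0 0 0; 0 0.004 0 0 0 0 0; 0 0.006 0 0 0 0 0; 0 0.008 0 0 0 0 0; 0 0.01 0 0 0 0 0; 0 0.012 0 0 0 0 0; 0 0.014 0 0 0 0 0; 0 0.016 0 0 0 0 0; -0.001 0.018 0 0 0 0 0; -0.001 0.018 0 0 0 0 0")

```text
time_s: 26.6
tcp_pos: [0.5453, 0.0619, 0.0615]
eef_rot: [0.001, 0.691, 0.723, -0.001]
force: [-1.0, -10.3, 6.3]
grip_width: 0.289
grasp_force: 39.0
```

Run:
```python
from h import *
M=wristM();np.save("M4.npy",M);print(state()["tcp_pos"],state()["force"])
i=camera("wrist")[:,:,::-1];cv2.imwrite("pics/w4.png",i)
```

```text
[0.54529603 0.06190134 0.06147065] [ -0.97623274 -10.32234442   6.28216174]
```

View pics/w4.png

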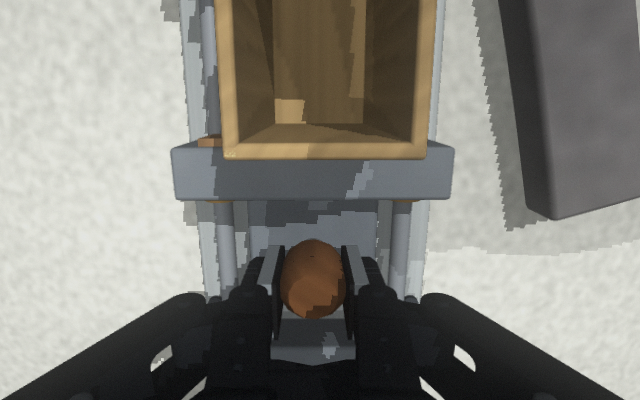

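The view shows the pot near the jaw and the knob held between the pads at (313,280). The plate isn't engaged yet, since the force is only drag plus pot friction. I'll advance in small steps.

move_arm(deltas="0 0.001 0 0 0 0 0; 0 0.002 0 0 0 0 0; 0 0.003 0 0 0 0 0; 0 0.004 0 0 0 0 0; 0 0.005 0 0 0 0 0; 0 0.006 0 0 0 0 0; 0 0.007 0 0 0 0 0; 0 0.008 0 0 0 0 0; 0 0.009 0 0 0 0 0; 0 0.01 0 0 0 0 0")

```text
time_s: 27.9
tcp_pos: [0.5452, 0.0635, 0.0615]
eef_rot: [0.001, 0.691, 0.723, -0.001]
force: [-0.8, -12.5, 5.2]
grip_width: 0.286
grasp_force: 39.0
```

move_arm(deltas="0 0.001 0 0 0 0 0; 0 0.002 0 0 0 0 0; 0 0.003 0 0 0 0 0; 0 0.004 0 0 0 0 0; 0 0.005 0 0 0 0 0; 0 0.006 0 0 0 0 0; 0 0.007 0 0 0 0 0; 0 0.008 0 0 0 0 0; 0 0.009 0 0 0 0 0; 0 0.01 0 0 0 0 0")

```text
time_s: 29.15
tcp_pos: [0.5451, 0.0653, 0.0615]
eef_rot: [0.001, 0.691, 0.723, -0.001]
force: [-0.9, -15.0, 5.9]
grip_width: 0.289
grasp_force: 39.1
```

move_arm(deltas="0 0.001 0 0 0 0 0; 0 0.002 0 0 0 0 0; 0 0.003 0 0 0 0 0; 0 0.004 0 0 0 0 0; 0 0.005 0 0 0 0 0; 0 0.006 0 0 0 0 0; 0 0.007 0 0 0 0 0; 0 0.007 0 0 0 0 0; 0 0.007 0 0 0 0 0; 0 0.007 0 0 0 0 0")

```text
time_s: 30.4
tcp_pos: [0.5451, 0.0666, 0.0614]
eef_rot: [0.001, 0.691, 0.723, -0.001]
force: [-1.0, -15.0, 6.8]
grip_width: 0.282
grasp_force: 39.1
```

move_arm(deltas="0 0 0 0 0 0 0.3; 0 0 0 0 0 0 0.4; 0 0 0 0 0 0 0.7; 0 0 0 0 0 0 1; 0 0 0 0 0 0 1; 0 0 0 0 0 0 1; 0 0 0.1 0 0 0 1; 0 0 0.3 0 0 0 1; 0 0 0.5 0 0 0 1; 0 0 0.6 0 0 0 1")

```text
time_s: 31.65
tcp_pos: [0.5459, 0.0689, 0.1831]
eef_rot: [0.001, 0.691, 0.723, 0.001]
force: [0.2, -1.0, -0.2]
grip_width: 1.001
grasp_force: 0.0
```

move_arm(deltas="0 0.05 0.1 0 0 0 1; 0 0.1 0.2 0 0 0 1; 0 0.15 0.3 0 0 0 1; 0 0.19 0.36 0 0 0 1; 0 0.19 0.36 0 0 0 1; 0 0.19 0.36 0 0 0 1; 0 0.19 0.36 0 0 0 1; 0 0.19 0.36 0 0 0 1; 0 0.19 0.36 0 0 0 1; 0 0.19 0.36 0 0 0 1")

```text
time_s: 32.9
tcp_pos: [0.5451, 0.1067, 0.2528]
eef_rot: [-0.0, 0.691, 0.722, -0.0]
force: [0.3, -0.4, -0.5]
grip_width: 1.002
grasp_force: 0.0
```

Run:
```python
from h import *
M=wristM();np.save("M5.npy",M);print(state()["tcp_pos"],state()["eef_rot"])
i=camera("wrist")[:,:,::-1];cv2.imwrite("pics/w5.png",i)
cv2.imwrite("pics/w5c.png",cv2.resize(i[40:310,220:400],None,fx=2.2,fy=2.2,interpolation=cv2.INTER_CUBIC))
```

```text
[0.54508638 0.10674042 0.25283116] [-3.40057964e-05  6.91408665e-01  7.22463876e-01 -6.19714653e-05]
```

View pics/w5c.png

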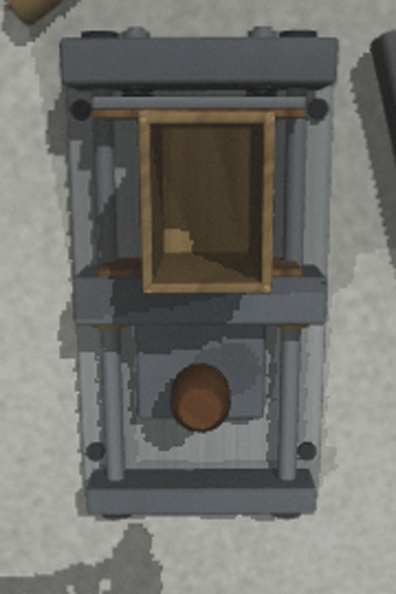

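The crop shows the pot held between the cork faces with the springs visibly compressed: head outer edge y≈38, plate front edge ≈110, jaw edge ≈278, compared with 12/97/300 before closing. I'll put numbers on it.

Run:
```python
from h import *
col={}
for n in (2,3,5):
    i=cv2.imread(f"pics/w{n}.png").astype(float)
    M=np.load(f"M{n}.npy")
    f=lambda r:onz("wrist",[[270,40-.5+(r+.5)/2.2]],.051,M)[0,1]
    r={2:(15,60,86,98,300),3:(12,60,86,97,300),5:(38,84,97,110,278)}[n]
    y=np.array([f(v) for v in r]);print(n,((y[0]-y)*1000).round(1))
    # edge profile on left side columns between pot and rods
    g=cv2.cvtColor(i.astype(np.uint8),cv2.COLOR_BGR2GRAY)[:,262:280].mean(1)
    d=np.diff(g);e=[k for k in range(45,180) if abs(d[k])>6 and abs(d[k])>=max(abs(d[k-1]),abs(d[k+1]))]
    print([(k,round(float(d[k])),round(float(onz("wrist",[[270,k+.5]],.051,M)[0,1])*1000,1)) for k in e])
```

```text
2 [  0.   16.9  26.8  31.5 114.3]
[(66, -17, 197.3), (78, 44, 187.2), (84, 38, 182.1), (87, -10, 179.6), (89, -8, 177.8), (141, 9, 131.9), (145, -9, 128.2), (165, -9, 109.6), (171, 20, 103.9), (175, 14, 100.1)]
3 [  0.   17.8  27.6  31.8 113.8]
[(45, 14, 213.9), (65, -16, 197.6), (70, 8, 193.5), (78, 29, 186.8), (83, -20, 182.7), (87, -39, 179.3), (89, 12, 177.6), (110, 11, 159.6), (166, -8, 109.3), (169, -8, 106.5), (176, 10, 99.9), (178, 6, 98.0)]
5 [ 0.  17.4 22.4 27.4 95.7]
[(53, -59, 216.9), (57, 14, 213.6), (77, -16, 197.0), (80, 9, 194.4), (83, 50, 191.9), (88, -28, 187.6), (92, -20, 184.2), (94, 9, 182.5), (106, 8, 172.2), (115, 8, 164.3), (156, -8, 127.3), (162, 8, 121.7), (166, 9, 117.9)]
```

```bash
python3 -c "
from cell import *
print(sign_off())"
```

```text
the job is handed in; nothing more can be done
None
```

I gave the pot its quarter turn and stood it back on the bed with its narrow sides in the jaws; by camera and slide travel, the sprung plate is pushed in about 3.5 to 5.5 mm. I handed it in at about 33 s, but sign-off gave no verdict.

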